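# Lids back on the larder canisters

### The job

The four canisters are washed and dry: put each lid back on the canister of its own colour, one after another, so that every lid sits fully home and level on its rim. Set the lids down gently rather than dropping them, and leave the canisters and the upturned grey funnel standing where they are.

Things in the scene. Friction and masses are not known exactly. Their poses are not given: they have to be found in the camera images.
- white_lid: white lid, 47 mm tall, on the worktop. From its origin (centre of the plug's bottom, z up): tapered plug 0-12 mm (46 mm across below, 58 above), round plate 12-17 mm (78 across), plain round beech knob 17-47 mm (24 mm across). 0.07-0.2 kg.
- white_canister: white empty open round canister, upright and loose: 72 mm across, 75 mm tall, wall 3 mm (mouth 66 mm). Origin: centre of its underside, z up. With its lid home the plate rests on the rim, the lid's origin 63 mm above the canister's origin. 0.26-0.72 kg.
- yellow_lid: yellow lid, 47 mm tall, on the worktop. From its origin (centre of the plug's bottom, z up): tapered plug 0-12 mm (58 mm across below, 70 above), round plate 12-17 mm (90 across), plain round beech knob 17-47 mm (24 mm across). 0.07-0.2 kg.
- yellow_canister: yellow empty open round canister, upright and loose: 84 mm across, 85 mm tall, wall 3 mm (mouth 78 mm). Origin: centre of its underside, z up. With its lid home the plate rests on the rim, the lid's origin 73 mm above the canister's origin. 0.26-0.72 kg.
- green_lid: green lid, 47 mm tall, on the worktop. From its origin (centre of the plug's bottom, z up): tapered plug 0-12 mm (70 mm across below, 82 above), round plate 12-17 mm (102 across), plain round beech knob 17-47 mm (24 mm across). 0.07-0.2 kg.
- green_canister: green empty open round canister, upright and loose: 96 mm across, 95 mm tall, wall 3 mm (mouth 90 mm). Origin: centre of its underside, z up. With its lid home the plate rests on the rim, the lid's origin 83 mm above the canister's origin. 0.26-0.72 kg.
- blue_lid: blue lid, 47 mm tall, on the worktop. From its origin (centre of the plug's bottom, z up): tapered plug 0-12 mm (82 mm across below, 94 above), round plate 12-17 mm (114 across), plain round beech knob 17-47 mm (24 mm across). 0.07-0.2 kg.
- blue_canister: blue empty open round canister, upright and loose: 108 mm across, 105 mm tall, wall 3 mm (mouth 102 mm). Origin: centre of its underside, z up. With its lid home the plate rests on the rim, the lid's origin 93 mm above the canister's origin. 0.26-0.72 kg.
- funnel: grey silicone funnel standing upside down and loose, wide mouth (90 mm across) on the worktop, spout pointing up, 100 mm tall; stiff enough to count as rigid. A bystander. Origin: centre of the mouth, at worktop height.

How it is judged (in metres and radians):
At the end, for the whole second after the job is handed in: Each of the four lids rests on the canister of its own colour: centred within 8 mm, its height within 4 mm of fully home, level within 0.08 rad, at rest and released; every canister upright within 0.06 rad; no canister nor the funnel more than 30 mm from where it stood at the start (horizontal distance between white_lid and white_canister below 0.008 m and z of white_lid in the frame of white_canister between 0.059 and 0.067 m and angle between each of white_lid, yellow_lid, green_lid, blue_lid's own z axis and vertical below 0.08 rad and angle between each of white_canister, yellow_canister, green_canister, blue_canister's own z axis and vertical below 0.06 rad and distance of each of white_canister, yellow_canister, green_canister, blue_canister, funnel from where it was at the start of the episode below 0.03 m and linear speed of each of white_lid, white_canister, yellow_lid, yellow_canister, green_lid, green_canister, blue_lid, blue_canister below 0.02 m/s and contact force between each of white_lid, yellow_lid, green_lid, blue_lid and the fingers below 0.1 N and horizontal distance between yellow_lid and yellow_canister below 0.008 m and z of yellow_lid in the frame of yellow_canister between 0.069 and 0.077 m and horizontal distance between green_lid and green_canister below 0.008 m and z of green_lid in the frame of green_canister between 0.079 and 0.087 m and horizontal distance between blue_lid and blue_canister below 0.008 m and z of blue_lid in the frame of blue_canister between 0.089 and 0.097 m); the robot touches nothing.
It fails at once if a canister is pushed more than 30 mm from its place, or tipped over ((distance of white_canister from where it was at the start of the episode above 0.03 m or angle between white_canister's own z axis and vertical above 0.5 rad) or (distance of yellow_canister from where it was at the start of the episode above 0.03 m or angle between yellow_canister's own z axis and vertical above 0.5 rad) or (distance of green_canister from where it was at the start of the episode above 0.03 m or angle between green_canister's own z axis and vertical above 0.5 rad) or (distance of blue_canister from where it was at the start of the episode above 0.03 m or angle between blue_canister's own z axis and vertical above 0.5 rad)).
It fails at once if a lid is dropped: outside the grip it falls faster than 0.6 m/s (a fall of about 18 mm) ((linear speed of white_lid above 0.6 m/s and contact force between white_lid and the fingers below 0.1 N) or (linear speed of yellow_lid above 0.6 m/s and contact force between yellow_lid and the fingers below 0.1 N) or (linear speed of green_lid above 0.6 m/s and contact force between green_lid and the fingers below 0.1 N) or (linear speed of blue_lid above 0.6 m/s and contact force between blue_lid and the fingers below 0.1 N)).
It fails at once if the funnel is shifted more than 30 mm (distance of funnel from where it was at the start of the episode above 0.03 m).
It also fails if it takes over 99 s, if anything falls off the work surface, if the arm or the gripper's body presses on something with over 40 N, if the wrist force passes 120 N, or if a joint passes its speed limit or range.

### The arm

A 7-joint arm with a two-finger parallel gripper is mounted at the origin on the work surface. World frame = base frame: x ahead of the robot, y to its left, z up, the work surface at z = 0. Lengths are in mm, angles in rad, forces in N, time in s.
With the tool pointing down it reaches from about 425 to 925 mm from the base axis. Payload 6.8 kg.
Tool frame: the origin (TCP) lies midway between the tips of the shut fingers; the grasp point (between the pads) lies 19 mm behind it; z points along the fingers, y is the line along which they close (so a half turn about z gives the same grasp; the last joint's range is limited). The gripper opens to 85 mm and grips with 20 to 120 N. Pads are 22 mm wide; open, the fingers measure 114 mm over their backs; the gripper's body (76 mm by 85 mm) begins 54 mm behind the grasp point. The pads swing forward as they close: fully open they stand 13 mm farther back than shut.
Start: joints at [1.202, 0.477, 0.022, 1.555, -0.011, 1.109, -0.083], TCP at [174.06, -652.189, 231.308] pointing down, gripper open.
Joint ranges: [-2.96, 2.96], [-0.34, 2.1], [-1.41, 1.46], [0.24, 2.44], [-1.37, 4.51], [0.17, 1.92], [-2.96, 2.96]. Speed limits (rad/s): [2.39, 2.39, 3.14, 3.14, 3.14, 3.14, 3.14].

### API

Orientations are given as [roll, pitch, yaw] about the fixed x, y, z axes, in that order (R = Rz(yaw) Ry(pitch) Rx(roll)).
In Python, from rig import manip gives the robot as it stands.
- The arm moves only by the tool drive_effector, called after "Call:" as name(argument=value, ...) on one line, values as JSON. Schema: {"type":"object","properties":{"plan":{"type":"object","properties":{"moves":{"type":"array","items":{"type":"array","items":{"type":"number"},"minItems":7,"maxItems":7},"minItems":1,"maxItems":12}},"additionalProperties":false,"required":["moves"]},"squeeze":{"type":"number"},"only":{"type":"string"},"quiet":{"type":"boolean"},"lines":{"type":"string"}},"required":["plan"],"additionalProperties":false}. plan is an object whose key "moves" holds a list of rows, 1 to 12 of them, each of 7 numbers: a rotation vector rx, ry, rz in parts of the range, where 1.0 means 90 degrees, then dx, dy, dz in normalised numbers (1 is 800 mm), then the opening from 0.0 (shut) to 1.0 (fully open); each row shifts and turns the commanded pose from where the row before left it, along the tool's axes as they then stand; what a row does not reach is not made up. A row lasts 1/12 s, in which the tool goes at most 41.7 mm and 0.125 rad, less where a joint would pass 70% of its speed; a pose out of reach is approached as far as the arm can. The fingers move at their own pace and stop on an object; squeeze is the grip in N (left out, the last holds). Time passes only in rows, so rows that do not move let the fingers close. The tool returns the time, the measured TCP pose, the force, the opening and the grip force at its end. only (a regular expression) keeps the lines of the reply that match it, lines (a string "A,B") keeps lines A to B, and quiet returns only ok. A shift or turn number past 1, either way, is cut back to 1. Input that does not fit is refused with a message, and nothing moves.
- manip.state(): the state, without advancing time (a new reading comes with each control period).
- manip.snapshot(name): name is "side" or "top" or "wrist"; returns (picture, depth): 400x640x3 uint8, red, green, blue; 400x640 float32, mm along the optical axis (not along the pixel's ray), 0 where there is no reading.
- manip.camera_info(name): a dict with "camera_matrix" (3x3 intrinsics, pixels), "k1" (the pictures are not rectified: a ray, as slopes to the right and down, at radius r is drawn at 1 + k1 r^2 times it, then the intrinsics apply), "xyz" and "rotation" of the camera in the world; the wrist camera has in their place "hand_eye" (4x4, takes a point from camera to tool coordinates, whose origin is the TCP and whose axes are the flange's). Camera axes: x right, y down, z forward; pixel columns grow to the right and rows downward; lengths in mm; the calibration is good to about 2 mm. A picture is of the moment at which its call begins: read the wrist's pose just before it. camera_info takes no time and is no camera call.
- manip.finish_job(): hands the job in; it is judged then, once.
The state is a dict: "time_s": time; "q": joint angles; "qd": joint speeds; "effort": joint torques, N m; "position": TCP position; "tcp_rot": TCP orientation; "wrist_force": force on the tool from outside, world axes, zero at the start; "moment": the same for the moment, N m; "opening": opening from 0.0 (shut) to 1.0 (fully open); "grasp_force": force on a finger pad.
Only numpy, scipy, OpenCV 4.12 (cv2) and the standard library are available. Lean on these libraries where they do the work, as an engineer would, in place of code of your own. Each camera call takes 0.05 s, during which the arm holds its last target. There are 200 camera calls.

## Working session

There is one attempt and no reset: what is moved stays moved. The work goes in short steps, Python scripts to look and compute and a tool call to move; the robot and the scene stay as the last step left them, time stands still between calls to the robot, and variables do not carry over. Pictures are saved under pics/ and viewed, at most 14 in all, crops included, and the job is handed in when it is done.

```bash
ls; mkdir -p pics; python3 - <<'E'
from rig import manip
import cv2
s=manip.state();print(s)
for n in("side","top"):
    p,d=manip.snapshot(n);cv2.imwrite(f"pics/{n}0.png",p[:,:,::-1]);
    import numpy as np;np.save(f"pics/{n}0.npy",d);np.save(f"pics/{n}0c.npy",p)
    print(manip.camera_info(n))
print(manip.camera_info("wrist"))
E
```

```text
pics
rig.py
{'time_s': 0.0, 'q': array([ 1.2018951 ,  0.47779333,  0.02232577,  1.55645827, -0.01150615,
        1.10927159, -0.08308331]), 'qd': array([ 9.14658086e-05, -1.34078274e-03,  9.51757526e-04, -3.30361395e-06,
       -5.55907029e-04, -1.54929338e-04, -4.86780446e-04]), 'effort': array([-2.38246082e-05, -5.96458054e+01,  1.60772435e+00, -2.81195140e+01,
        1.24096207e-02,  9.10982693e-03, -7.42205742e-06]), 'position': array([ 173.89653347, -651.60738857,  230.32708929]), 'tcp_rot': array([-3.13979412e+00,  1.21841560e-04,  2.60849224e-01]), 'wrist_force': array([-0.92300123,  0.33978164,  0.68255461]), 'moment': array([-0.02752275,  0.0178393 ,  0.00070517]), 'grasp_force': 0.0, 'opening': 0.9984234230686957}
{'camera_matrix': array([[387.82601456,   0.        , 324.15786448],
       [  0.        , 387.82601456, 197.91765688],
       [  0.        ,   0.        ,   1.        ]]), 'k1': 0.014476801950929903, 'xyz': array([ 486.77064659, -873.02827623,  520.13046367]), 'rotation': array([-2.06449745, -0.020222  , -0.04154903])}
{'camera_matrix': array([[503.99590608,   0.        , 322.11075962],
       [  0.        , 503.99590608, 196.49145152],
       [  0.        ,   0.        ,   1.        ]]), 'k1': -0.09705744889156155, 'xyz': array([ 350.68912047,   -1.40971376, 1328.43666927]), 'rotation': array([-3.00195993, -0.01376807, -1.54696152])}
{'camera_matrix': array([[349.99935882,   0.        , 324.07098396],
       [  0.        , 349.99935882, 195.39341641],
       [  0.        ,   0.        ,   1.        ]]), 'k1': -0.009492069852473787, 'hand_eye': array([[ 1.01326468e-03, -9.62644273e-01, -2.70767386e-01,
         6.89208311e+01],
       [ 9.99999445e-01,  8.97561556e-04,  5.51143281e-04,
        -7.37589281e-01],
       [-2.87524527e-04, -2.70767794e-01,  9.62644648e-01,
        -1.41425757e+02],
       [ 0.00000000e+00,  0.00000000e+00,  0.00000000e+00,
         1.00000000e+00]])}
```

View pics/top0.png

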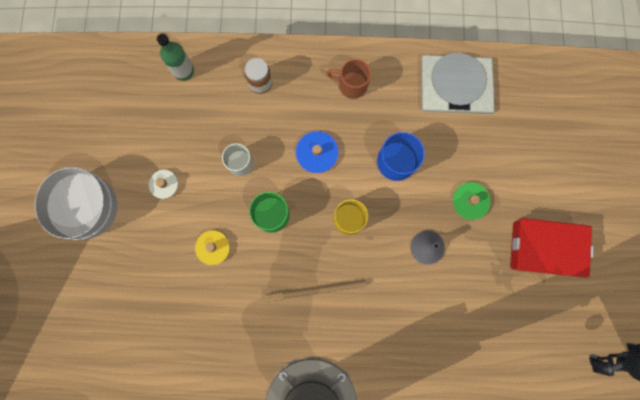

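View pics/side0.png

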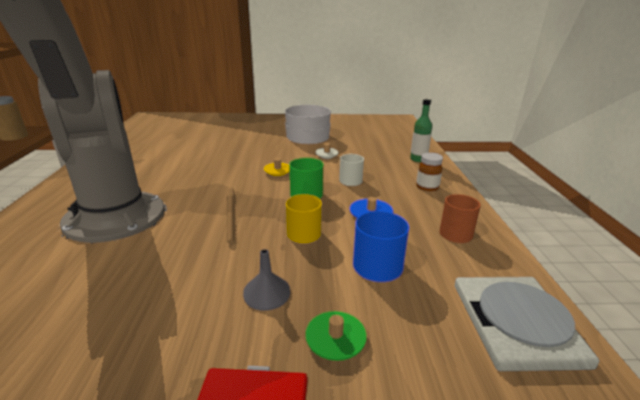

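The top view shows the canisters at these pixels: white (237,158), green (269,212), yellow (351,217), blue (401,157). The lids are white (163,184), yellow (212,247), blue (317,151) and green (472,201), with the funnel at (428,247). The side view agrees. Next I'll fit model outlines to the blobs.

```bash
cat > h.py <<'E'
import numpy as np, cv2
from scipy.spatial.transform import Rotation as R
from scipy.optimize import least_squares
from rig import manip
PL=dict(white=78,yellow=90,green=102,blue=114); CA=dict(white=(72,75),yellow=(84,85),green=(96,95),blue=(108,105))
def cam(name,st=None):
    c=manip.camera_info(name)
    if name=="wrist":
        T=np.eye(4);T[:3,:3]=R.from_euler('xyz',st['tcp_rot']).as_matrix();T[:3,3]=st['position'];T=T@c['hand_eye']
        return c['camera_matrix'],c['k1'],T[:3,:3],T[:3,3]
    return c['camera_matrix'],c['k1'],R.from_euler('xyz',c['rotation']).as_matrix(),np.array(c['xyz'])
def proj(P,C):
    K,k1,Rm,t=C; p=(P-t)@Rm; rv=cv2.Rodrigues(np.eye(3))[0]
    return cv2.projectPoints(p,rv,np.zeros(3),K,np.array([k1,0,0,0]))[0][:,0]
def plane(uv,z,C):
    K,k1,Rm,t=C
    n=cv2.undistortPoints(np.float64(uv).reshape(1,1,2),K,np.array([k1,0,0,0]))[0,0]
    d=Rm@np.array([n[0],n[1],1]); return (t+d*(z-t[2])/d[2])[:2]
def mask(img,col):
    h,s,v=cv2.split(cv2.cvtColor(img,cv2.COLOR_RGB2HSV))
    if col=="white": m=(s<55)&(v>70)
    else:
        lo,hi=dict(yellow=(21,33),green=(45,80),blue=(100,130))[col]; m=(h>=lo)&(h<=hi)&(s>150)&(v>40)
    return m.astype(np.uint8)
def blob(m,uv):
    n,l,st,c=cv2.connectedComponentsWithStats(m)
    ys,xs=np.nonzero(l); i=np.argmin((xs-uv[0])**2+(ys-uv[1])**2); k=l[ys[i],xs[i]]
    cs=max(cv2.findContours((l==k).astype(np.uint8),cv2.RETR_EXTERNAL,cv2.CHAIN_APPROX_NONE)[0],key=cv2.contourArea)
    return cv2.convexHull(cs),cv2.contourArea(cs)
a=np.linspace(0,2*np.pi,90,endpoint=False)
def ring(x,y,r,z): return np.c_[x+r*np.cos(a),y+r*np.sin(a),0*a+z]
def fit(cnt,rings,C):
    """rings: [(radius,z)], cnt: hull of the blob (pixels). -> xy, rms px"""
    z0=max(z for _,z in rings)
    m=cv2.moments(cnt); x0=plane((m['m10']/m['m00'],m['m01']/m['m00']),z0,C)
    c=cnt[:,0].astype(float); pts=[]
    for p,q in zip(c,np.roll(c,-1,0)):
        k=max(1,int(np.hypot(*(q-p)))); pts+= [p+(q-p)*i/k for i in range(k)]
    pts=np.array(pts); 
    def f(x):
        hul=cv2.convexHull(proj(np.vstack([ring(x[0],x[1],r,z) for r,z in rings]),C).astype(np.float32))
        return [cv2.pointPolygonTest(hul,(float(p[0]),float(p[1])),True)-.5 for p in pts]
    s=least_squares(f,x0,loss='soft_l1',diff_step=1e-3); return s.x,np.sqrt(np.mean(np.square(f(s.x))))
def lid(col,z=0): return [(PL[col]/2,z+12),(PL[col]/2,z+17)]
def can(col): return [(CA[col][0]/2,0),(CA[col][0]/2,CA[col][1])]
E
python3 - <<'E'
from h import *
img=np.load("pics/top0c.npy");dep=np.load("pics/top0.npy");C=cam("top")
L=dict(white=(170,190),yellow=(220,250),blue=(305,151),green=(460,201));Cn=dict(white=(237,150),green=(269,222),yellow=(351,227),blue=(401,157))
for col in PL:
    m=mask(img,col)
    for n,s,rg in(("lid",L[col],lid(col)),("can",Cn[col],can(col))):
        h,A=blob(m,s);print(col,n,*fit(h,rg,C),A)
print("funnel spout",plane((437,245),100,C),plane((424,247),0,C))
# depth check: knob tops
K,k1,Rm,t=C
for col in PL:
    u,v=L[col];w=dep[v-20:v+20,u-20:u+20];print(col,np.percentile(w[w>0],[1,50,99]))
E
```

```text
white lid [558.98947703 408.28329231] 0.2949102649179318 630.0
white can [624.47069477 208.61164534] 0.21941440123304046 722.5
yellow lid [395.42082321 268.51484803] 0.31096637833179064 906.5
yellow can [480.41678375 -86.98765718] 0.27382847132835386 920.0Traceback (most recent call last):
  File "<stdin>", line 7, in <module>
  File "h.py", line 35, in fit
    m=cv2.moments(cnt); x0=plane((m['m10']/m['m00'],m['m01']/m['m00']),z0,C)
                                  ~~~~~~~~^~~~~~~~~
ZeroDivisionError: float division by zero
```

```bash
sed -i 's/m=(h>=lo)&(h<=hi)&(s>150)&(v>40)/m=(h>=lo)\&(h<=hi)\&(s>130)\&(v>25)/; s/green=(45,80)/green=(45,85)/' h.py
python3 - <<'E'
from h import *
img=np.load("pics/top0c.npy");C=cam("top")
L=dict(white=(170,190),yellow=(220,250),blue=(305,151),green=(460,201));Cn=dict(white=(237,150),green=(269,222),yellow=(351,227),blue=(401,157))
hsv=cv2.cvtColor(img,cv2.COLOR_RGB2HSV)
for col in PL:
    m=mask(img,col)
    for n,s,rg in(("lid",L[col],lid(col)),("can",Cn[col],can(col))):
        print(col,n,hsv[s[1],s[0]],end=' ')
        try:h,A=blob(m,s);print(*fit(h,rg,C),A)
        except Exception as e:print(e)
print("funnel",plane((437,245),100,C),plane((424,247),0,C))
E
```

```text
white lid [ 32  23 218] [558.98947703 408.28329231] 0.2949102649179318 630.0
white can [ 33  22 130] [624.47069477 208.61164534] 0.21941440123304046 722.5
yellow lid [ 25 189 224] [395.18442766 268.50487696] 0.5688859622733508 930.0
yellow can [ 24 186 166] [480.4213272  -87.33063508] 0.39627662221609605 933.5
green lid [ 62 149 159] [ 535.78426779 -412.47488201] 0.5733790623922241 984.0
green can [ 62 137 125] [486.96486314 117.8259004 ] 0.9161191828465881 1097.5
blue lid [110 197 218] [656.38341034   2.43191805] 0.3697624642941228 1288.5
blue can [110 190 152] [ 639.71977559 -213.24954383] 0.6456787655739619 1597.5
funnel [ 410.94348877 -298.58556371] [ 409.85617765 -287.9300071 ]
```

Units first: shifts go in shares of 800 mm and turns go in shares of 90 degrees. So 37.4 mm / 800 = 0.0468, -12.6 mm / 800 = -0.0158.

```bash
cat >> h.py <<'E'
def go(x,y,z,yaw=None):
    s=manip.state(); Rm=R.from_euler('xyz',s['tcp_rot']).as_matrix()
    print("t",s['time_s'],"tool shift",(Rm.T@(np.array([x,y,z])-s['position'])).round(1))
    des=R.from_euler('xyz',[np.pi,0,s['tcp_rot'][2] if yaw is None else yaw]).as_matrix()
    print("rotvec",R.from_matrix(Rm.T@des).as_rotvec().round(3),"q",s['q'].round(2))
def look(col,rings,near,name=None):
    """wrist view fit near world xyz guess"""
    s=manip.state();C=cam("wrist",s);img,d=manip.snapshot("wrist")
    if name: cv2.imwrite(f"pics/{name}.png",img[:,:,::-1])
    uv=proj(np.array([near],float),C)[0]; h,A=blob(mask(img,col),uv); x,r=fit(h,rings,C)
    print(col,"seed px",uv.round(),"fit",x.round(1),"rms",r.round(2),"area",A); return x
E
```

Call:
drive_effector(plan={"moves":[[0,0,0,0.0468,-0.0158,0,1],[0,0,0,0.0468,-0.0158,0,1],[0,0,0,0.0468,-0.0158,0,1],[0,0,0,0.0468,-0.0158,0,1],[0,0,0,0.0468,-0.0158,0,1],[0,0,0,0.0468,-0.0158,0,1],[0,0,0,0.0468,-0.0158,0,1],[0,0,0,0.0468,-0.0158,0,1],[0,0,0,0.0468,-0.0158,0,1],[0,0,0,0.0468,-0.0158,0,1],[0,0,0,0.0468,-0.0158,0,1],[0,0,0,0,0,0,1]]}, squeeze=30)

```text
time_s: 1.1
position: [544.2, -403.1, 230.6]
tcp_rot: [-3.138, -0.006, 0.273]
wrist_force: [-0.1, 1.1, 0.6]
opening: 0.999
grasp_force: 0.0
```

```bash
python3 - <<'E'
from h import *
look("green",lid("green"),(536,-375,17),"w1")
go(536,-412,60)
E
```

```text
green seed px [297. 168.] fit [ 534.7 -411.4] rms 0.39 area 7093.5
t 1.15 tool shift [ -6.2   4.5 170.4]
rotvec [-0.003 -0.002  0.   ] q [ 0.62  0.48 -0.09  1.55  0.04  1.12 -0.78]
```

View pics/w1.png

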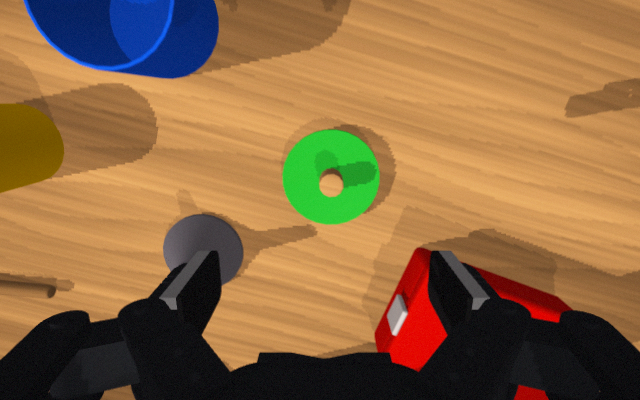

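The wrist view shows the green lid at (331,177) with its knob at (331,185). The fingers are clear and the fit agrees with the top camera to about 1 mm. Descending and gripping.

To row units: 30 mm / 800 = 0.0375, -3.6 mm / 800 = -0.0045.

Call:
drive_effector(plan={"moves":[[0,0,0,-0.0046,0.0023,0.0375,0.7],[0,0,0,-0.0045,0.0023,0.0375,0.7],[0,0,0,0,0,0.0375,0.7],[0,0,0,0,0,0.0375,0.7],[0,0,0,0,0,0.0375,0.7],[0,0,0,0,0,0.0375,0.7],[0,0,0,0,0,0.0188,0.7],[0,0,0,0,0,0.0125,0.7],[0,0,0,0,0,0.0063,0.7],[0,0,0,0,0,0,0.7],[0,0,0,0,0,0,0.7]]}, squeeze=30)

```text
time_s: 2.07
position: [530.4, -418.3, 22.7]
tcp_rot: [3.14, -0.001, 0.261]
wrist_force: [0.3, -0.2, 1.2]
opening: 0.702
grasp_force: 0.0
```

```bash
python3 - <<'E'
from h import *
go(534.7,-411.4,20)
E
```

```text
t 2.0667 tool shift [ 5.9 -5.6  2.7]
rotvec [ 0.002 -0.001 -0.   ] q [ 0.63  0.71 -0.08  1.69  0.08  0.75 -0.8 ]
```

To row units: 5.9 mm / 800 = 0.0074, -5.6 mm / 800 = -0.007.

Call:
drive_effector(plan={"moves":[[0,0,0,0.0074,-0.007,0.0019,0.7],[0,0,0,0,0,0,0.7],[0,0,0,0,0,0,0.7],[0,0,0,0,0,0,0.7]]})

```text
time_s: 2.4
position: [534.5, -410.5, 20.6]
tcp_rot: [3.141, -0.001, 0.261]
wrist_force: [-0.3, 0.7, -0.6]
opening: 0.704
grasp_force: 0.0
```

```bash
python3 - <<'E'
from h import *
go(534.7,-411.4,20)
E
```

```text
t 2.4 tool shift [-0.1  0.9  0.6]
rotvec [ 0.001 -0.001 -0.   ] q [ 0.62  0.71 -0.08  1.69  0.08  0.74 -0.81]
```

Call:
drive_effector(plan={"moves":[[0,0,0,0,0,0,0],[0,0,0,0,0,0,0],[0,0,0,0,0,0,0],[0,0,0,0,0,0,0],[0,0,0,0,0,0,0],[0,0,0,0,0,0,0]]}, squeeze=40)

```text
time_s: 2.9
position: [534.0, -411.0, 20.1]
tcp_rot: [3.141, -0.0, 0.261]
wrist_force: [-0.7, -0.2, 3.1]
opening: 0.266
grasp_force: 39.2
```

To row units: -35 mm / 800 = -0.0438, -30 mm / 800 = -0.0375.

Call:
drive_effector(plan={"moves":[[0,0,0,0,0,-0.005,0],[0,0,0,0,0,-0.01,0],[0,0,0,0,0,-0.025,0],[0,0,0,0,0,-0.0375,0],[0,0,0,0,0,-0.0438,0],[0,0,0,0,0,-0.0438,0],[0,0,0,0,0,-0.0438,0],[0,0,0,0,0,-0.0375,0],[0,0,0,0,0,-0.0125,0]]}, squeeze=40)

```text
time_s: 3.65
position: [535.9, -411.8, 233.1]
tcp_rot: [3.135, -0.006, 0.261]
wrist_force: [1.0, -0.8, -0.4]
opening: 0.265
grasp_force: 39.3
```

Call:
drive_effector(plan={"moves":[[0,0,0,0.004,-0.0225,0,0],[0,0,0,0.008,-0.0463,0,0],[0,0,0,0.008,-0.0463,0,0],[0,0,0,0.008,-0.0463,0,0],[0,0,0,0.008,-0.0463,0,0],[0,0,0,0.008,-0.0463,0,0],[0,0,0,0.008,-0.0463,0,0],[0,0,0,0.008,-0.0463,0,0],[0,0,0,0.008,-0.0463,0,0],[0,0,0,0.008,-0.0463,0,0],[0,0,0,0.004,-0.0225,0,0],[0,0,0,0,0,0,0]]})

```text
time_s: 4.65
position: [499.7, -31.8, 226.6]
tcp_rot: [-3.139, 0.0, 0.269]
wrist_force: [-0.3, -0.5, -1.8]
opening: 0.265
grasp_force: 39.5
```

```bash
python3 - <<'E'
from h import *
look("green",can("green"),(487,118,60),"w2")
go(487,118,160)
E
```

```text
green seed px [158. 146.] fit [486.7 118.3] rms 0.64 area 14154.0
t 4.7 tool shift [  27.8 -150.9   66.6]
rotvec [-0.001  0.001 -0.   ] q [ 0.18  0.21 -0.27  1.95  0.07  0.99 -1.42]
```

View pics/w2.png

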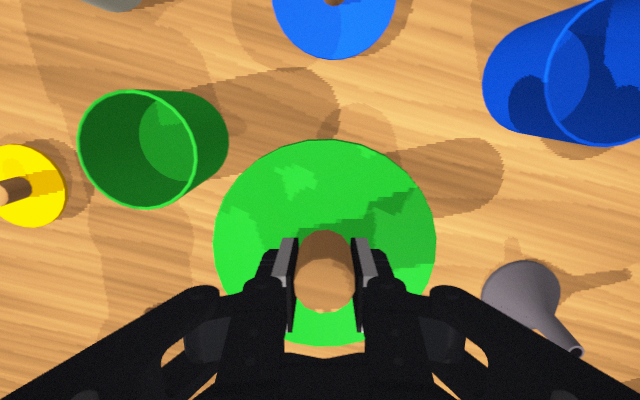

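```bash
cat >> h.py <<'E'
def inhand(col,dz):
    """xy offset of held lid from TCP (world), dz = tcp height over lid origin"""
    s=manip.state();x=s['position'];p=look(col,lid(col,x[2]-dz),(x[0]+25*np.cos(s['tcp_rot'][2]),x[1]+25*np.sin(s['tcp_rot'][2]),x[2]-dz+17))-x[:2]
    print("lid-tcp",p.round(1)); return p
E
python3 - <<'E'
from h import *
o=inhand("green",20.1)
go(486.7,118.3,150)
E
```

```text
green seed px [326. 203.] fit [501.1 -33.9] rms 21.23 area 21406.5
lid-tcp [1.2 1. ]
t 4.75 tool shift [  27.5 -153.5   76.4]
rotvec [0.    0.001 0.   ] q [ 0.18  0.21 -0.27  1.95  0.07  0.99 -1.42]
```

To row units: -35 mm / 800 = -0.0438, -34 mm / 800 = -0.0425.

Call:
drive_effector(plan={"moves":[[0,0,0,0.0038,-0.0213,0,0],[0,0,0,0.0075,-0.0425,0,0],[0,0,0,0.0075,-0.0438,0,0],[0,0,0,0.0075,-0.0438,0.0125,0],[0,0,0,0.005,-0.0275,0.025,0],[0,0,0,0.0021,-0.013,0.025,0],[0,0,0,0,0,0.025,0],[0,0,0,0,0,0.008,0],[0,0,0,0,0,0,0],[0,0,0,0,0,0,0],[0,0,0,0,0,0,0]]})

```text
time_s: 5.67
position: [488.0, 116.6, 151.4]
tcp_rot: [3.141, -0.002, 0.259]
wrist_force: [-0.6, -0.1, -1.4]
opening: 0.266
grasp_force: 39.6
```

```bash
python3 - <<'E'
from h import *
go(485.9,118,106)
E
```

```text
t 5.6667 tool shift [-1.7 -1.9 45.4]
rotvec [ 0.    -0.002 -0.   ] q [-0.06  0.32 -0.35  2.02  0.15  0.82 -1.81]
```

To row units: 12 mm / 800 = 0.015, 10 mm / 800 = 0.0125.

Call:
drive_effector(plan={"moves":[[0,0,0,-0.0021,-0.0024,0.0125,0],[0,0,0,0,0,0.015,0],[0,0,0,0,0,0.0125,0],[0,0,0,0,0,0.01,0],[0,0,0,0,0,0.005,0],[0,0,0,0,0,0.0013,0],[0,0,0,0,0,0,0],[0,0,0,0,0,0,0]]})

```text
time_s: 6.33
position: [485.1, 119.0, 105.7]
tcp_rot: [-3.142, -0.001, 0.261]
wrist_force: [-0.5, -0.0, -1.6]
opening: 0.267
grasp_force: 39.6
```

Call:
drive_effector(plan={"moves":[[0,0,0,0,0,0.0013,0],[0,0,0,0,0,0.0013,0],[0,0,0,0,0,0.0006,0],[0,0,0,0,0,0,0],[0,0,0,0,0,0,0]]})

```text
time_s: 6.75
position: [484.9, 118.9, 103.0]
tcp_rot: [3.142, -0.0, 0.261]
wrist_force: [-0.2, 0.4, -1.2]
opening: 0.266
grasp_force: 39.7
```

To row units: 0.7 mm / 800 = 0.0009.

Call:
drive_effector(plan={"moves":[[0,0,0,0,0,0.0009,0],[0,0,0,0,0,0,0],[0,0,0,0,0,0,0]]})

```text
time_s: 7.0
position: [484.9, 118.9, 103.0]
tcp_rot: [3.141, -0.0, 0.261]
wrist_force: [-2.7, -1.7, 7.0]
opening: 0.267
grasp_force: 40.5
```

Call:
drive_effector(plan={"moves":[[0,0,0,0,0,0.0009,0],[0,0,0,0,0,0,0],[0,0,0,0,0,0,0]]})

```text
time_s: 7.25
position: [485.0, 118.9, 102.9]
tcp_rot: [3.141, -0.001, 0.261]
wrist_force: [-5.2, -1.9, 13.9]
opening: 0.266
grasp_force: 41.3
```

Contact came at exactly the predicted height. Releasing, then on to the yellow lid.

To row units: -35 mm / 800 = -0.0438, -30 mm / 800 = -0.0375.

Call:
drive_effector(plan={"moves":[[0,0,0,0,0,-0.0013,0.25],[0,0,0,0,0,0,0.7],[0,0,0,0,0,0,0.7],[0,0,0,0,0,0,0.7],[0,0,0,0,0,0,0.7],[0,0,0,0,0,-0.0063,0.7],[0,0,0,0,0,-0.0188,0.7],[0,0,0,0,0,-0.0375,0.7],[0,0,0,0,0,-0.0438,0.7],[0,0,0,0,0,-0.0375,0.7],[0,0,0,0,0,-0.0125,0.7]]}, squeeze=40)

```text
time_s: 8.17
position: [486.8, 119.9, 232.3]
tcp_rot: [-3.141, -0.007, 0.261]
wrist_force: [-0.5, 0.3, 0.1]
opening: 0.7
grasp_force: 0.0
```

Call:
drive_effector(plan={"moves":[[0,0,0,-0.005,-0.0175,0,0.7],[0,0,0,-0.01,-0.035,0,0.7],[0,0,0,-0.0125,-0.0438,0,0.7],[0,0,0,-0.0125,-0.0438,0,0.7],[0,0,0,-0.01,-0.035,0,0.7],[0,0,0,-0.0075,-0.025,0,0.7],[0,0,0,-0.0025,-0.01,0,0.7],[0,0,0,0,0,0,0.7],[0,0,0,0,0,0,0.7]]})

```text
time_s: 8.92
position: [395.5, 268.0, 227.3]
tcp_rot: [3.141, 0.0, 0.261]
wrist_force: [1.1, -0.1, 0.0]
opening: 0.708
grasp_force: 0.0
```

```bash
python3 - <<'E'
from h import *
look("green",lid("green",83),(486,90,100),"w3")
x=look("yellow",lid("yellow"),(395,240,17))
go(x[0],x[1],20)
E
```

```text
green seed px [580. 135.] fit [485.4 124.2] rms 12.46 area 17210.0
yellow seed px [350. 175.] fit [394.7 269.9] rms 0.16 area 5834.5
t 9.0167 tool shift [ -0.5  -3.2 207.2]
rotvec [0.001 0.    0.   ] q [-0.28  0.19 -0.49  1.99  0.11  0.98 -2.14]
```

View pics/w3.png

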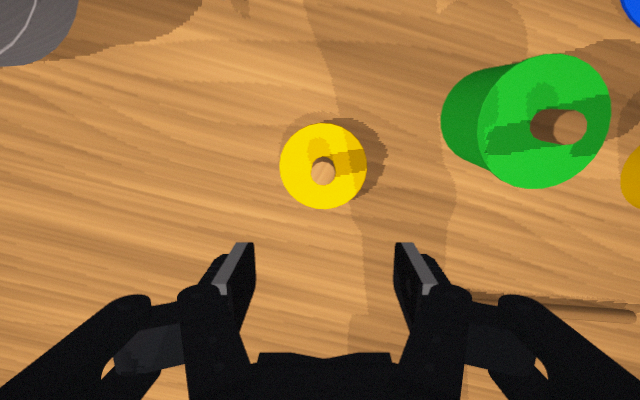

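The view shows the green lid seated level on its canister at (545,120), and the yellow lid at (323,166) between the open fingers. Picking the yellow lid.

To row units: 35 mm / 800 = 0.0438, 25 mm / 800 = 0.0313.

Call:
drive_effector(plan={"moves":[[0,0,0,-0.0005,-0.0035,0.0188,0.7],[0,0,0,0,0,0.0438,0.7],[0,0,0,0,0,0.0438,0.7],[0,0,0,0,0,0.0438,0.7],[0,0,0,0,0,0.0438,0.7],[0,0,0,0,0,0.0313,0.7],[0,0,0,0,0,0.0188,0.7],[0,0,0,0,0,0.0113,0.7],[0,0,0,0,0,0.0038,0.7],[0,0,0,0,0,0,0.7],[0,0,0,0,0,0,0.7],[0,0,0,0,0,0,0.7]]}, squeeze=40)

```text
time_s: 10.02
position: [394.9, 271.8, 21.6]
tcp_rot: [-3.141, -0.002, 0.26]
wrist_force: [-0.4, -0.5, -0.8]
opening: 0.702
grasp_force: 0.0
```

```bash
python3 - <<'E'
from h import *
go(394.9,269.3,20)
E
```

```text
t 10.0167 tool shift [-0.7  2.4  1.6]
rotvec [-0.001 -0.002  0.   ] q [-0.42  0.51 -0.38  2.15  0.36  0.54 -2.38]
```

To row units: 2.4 mm / 800 = 0.003, 1.5 mm / 800 = 0.0019.

Call:
drive_effector(plan={"moves":[[0,0,0,-0.0009,0.003,0.0019,0.7],[0,0,0,0,0,0,0.7],[0,0,0,0,0,0,0.7],[0,0,0,0,0,0,0],[0,0,0,0,0,0,0],[0,0,0,0,0,0,0],[0,0,0,0,0,0,0],[0,0,0,0,0,0,0],[0,0,0,0,0,0,0]]}, squeeze=40)

```text
time_s: 10.77
position: [394.0, 269.0, 19.2]
tcp_rot: [3.142, -0.0, 0.261]
wrist_force: [-0.7, -0.9, 5.1]
opening: 0.263
grasp_force: 39.0
```

Call:
drive_effector(plan={"moves":[[0,0,0,0,0,-0.005,0],[0,0,0,0,0,-0.01,0],[0,0,0,0,0,-0.025,0],[0,0,0,0,0,-0.0375,0],[0,0,0,0,0,-0.0438,0],[0,0,0,0,0,-0.0438,0],[0,0,0,0,0,-0.0438,0],[0,0,0,0,0,-0.0375,0],[0,0,0,0,0,-0.0125,0]]}, squeeze=40)

```text
time_s: 11.52
position: [395.2, 270.4, 230.9]
tcp_rot: [-3.139, -0.007, 0.261]
wrist_force: [0.7, 0.5, -0.1]
opening: 0.275
grasp_force: 39.3
```

Call:
drive_effector(plan={"moves":[[0,0,0,0.0019,0.0213,0,0],[0,0,0,0.0038,0.045,0,0],[0,0,0,0.0038,0.045,0,0],[0,0,0,0.0038,0.045,0,0],[0,0,0,0.0038,0.045,0,0],[0,0,0,0.0038,0.045,0,0],[0,0,0,0.0019,0.0225,0,0],[0,0,0,0,0,0,0],[0,0,0,0,0,0,0]]})

```text
time_s: 12.27
position: [466.3, 64.7, 225.5]
tcp_rot: [-3.141, 0.001, 0.258]
wrist_force: [-0.2, 0.5, -1.6]
opening: 0.273
grasp_force: 39.4
```

```bash
python3 - <<'E'
from h import *
x=look("yellow",can("yellow"),(480,-87,60),"w4")
go(x[0],x[1],140)
E
```

```text
yellow seed px [488. 204.] fit [479.9 -84.5] rms 0.29 area 9719.5
t 12.3167 tool shift [-25.4 149.1  85.5]
rotvec [-0.001  0.001 -0.   ] q [ 0.05  0.17 -0.35  2.01  0.07  0.97 -1.65]
```

View pics/w4.png

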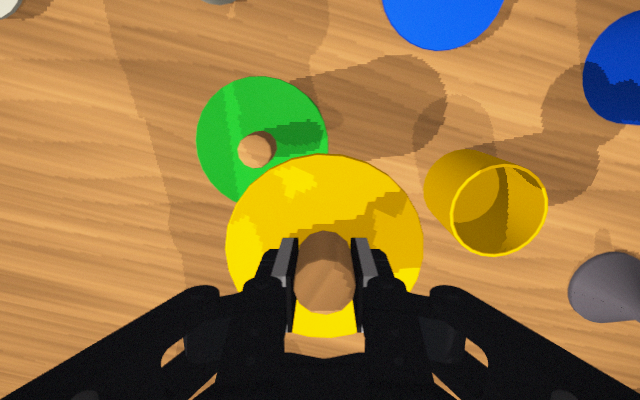

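To row units: 34 mm / 800 = 0.0425, 33 mm / 800 = 0.0413.

Call:
drive_effector(plan={"moves":[[0,0,0,-0.0038,0.02,0,0],[0,0,0,-0.0075,0.0413,0,0],[0,0,0,-0.0075,0.0425,0.0063,0],[0,0,0,-0.0075,0.0425,0.0188,0],[0,0,0,-0.005,0.0288,0.0313,0],[0,0,0,-0.0021,0.0129,0.0313,0],[0,0,0,0,0,0.0125,0],[0,0,0,0,0,0.0069,0],[0,0,0,0,0,0,0],[0,0,0,0,0,0,0],[0,0,0,0,0,0,0]]})

```text
time_s: 13.23
position: [480.7, -84.7, 141.8]
tcp_rot: [3.141, -0.002, 0.263]
wrist_force: [0.1, -1.0, -0.9]
opening: 0.266
grasp_force: 39.4
```

```bash
python3 - <<'E'
from h import *
go(479.3,-86,96)
E
```

```text
t 13.2333 tool shift [-1.8  0.9 45.8]
rotvec [ 0.    -0.002 -0.   ] q [ 0.24  0.3  -0.23  2.07  0.09  0.78 -1.35]
```

The lid is held level and the yellow canister is clear at (485,205). Lowering.

To row units: 12 mm / 800 = 0.015, 10 mm / 800 = 0.0125.

Call:
drive_effector(plan={"moves":[[0,0,0,-0.0023,0.0011,0.0125,0],[0,0,0,0,0,0.015,0],[0,0,0,0,0,0.0125,0],[0,0,0,0,0,0.01,0],[0,0,0,0,0,0.005,0],[0,0,0,0,0,0.0025,0],[0,0,0,0,0,0,0],[0,0,0,0,0,0,0],[0,0,0,0,0,0,0]]})

```text
time_s: 13.98
position: [478.6, -87.6, 94.9]
tcp_rot: [3.141, -0.001, 0.261]
wrist_force: [-0.5, -0.1, -0.7]
opening: 0.268
grasp_force: 39.4
```

Call:
drive_effector(plan={"moves":[[0,0,0,0,0,0.0013,0],[0,0,0,0,0,0.0013,0],[0,0,0,0,0,0.0013,0],[0,0,0,0,0,0,0],[0,0,0,0,0,0,0]]})

```text
time_s: 14.4
position: [478.4, -87.7, 92.2]
tcp_rot: [3.141, -0.0, 0.261]
wrist_force: [-2.7, 0.1, 7.2]
opening: 0.27
grasp_force: 40.3
```

Call:
drive_effector(plan={"moves":[[0,0,0,0,0,0.001,0],[0,0,0,0,0,0,0],[0,0,0,0,0,0,0]]})

```text
time_s: 14.65
position: [478.5, -87.7, 92.1]
tcp_rot: [3.141, -0.001, 0.261]
wrist_force: [-5.5, 0.6, 15.4]
opening: 0.263
grasp_force: 41.3
```

To row units: -35 mm / 800 = -0.0438, -30 mm / 800 = -0.0375.

Call:
drive_effector(plan={"moves":[[0,0,0,0,0,-0.0013,0.25],[0,0,0,0,0,0,0.7],[0,0,0,0,0,0,0.7],[0,0,0,0,0,0,0.7],[0,0,0,0,0,0,0.7],[0,0,0,0,0,-0.0063,0.7],[0,0,0,0,0,-0.0188,0.7],[0,0,0,0,0,-0.0375,0.7],[0,0,0,0,0,-0.0438,0.7],[0,0,0,0,0,-0.0438,0.7],[0,0,0,0,0,-0.0188,0.7]]}, squeeze=40)

```text
time_s: 15.57
position: [480.1, -87.6, 231.4]
tcp_rot: [3.139, -0.006, 0.261]
wrist_force: [1.1, 0.5, -0.4]
opening: 0.702
grasp_force: 0.0
```

Call:
drive_effector(plan={"moves":[[0,0,0,0.0188,-0.0038,0,0.7],[0,0,0,0.0438,-0.0088,0,0.7],[0,0,0,0.0438,-0.0088,0,0.7],[0,0,0,0.0438,-0.01,0,0.7],[0,0,0,0.0438,-0.01,0,0.7],[0,0,0,0.0313,-0.0063,0,0.7],[0,0,0,0.0188,-0.0038,0,0.7],[0,0,0,0,0,0,0.7],[0,0,0,0,0,0,0.7]]})

```text
time_s: 16.32
position: [655.8, 2.7, 226.3]
tcp_rot: [-3.141, 0.001, 0.262]
wrist_force: [-0.5, -0.7, -0.3]
opening: 0.696
grasp_force: 0.0
```

```bash
python3 - <<'E'
from h import *
look("blue",can("blue"),(640,-213,70),"w5")
x=look("blue",lid("blue"),(656,-30,17))
go(x[0],x[1],20)
E
```

```text
blue seed px [544. 254.] fit [ 639.7 -210.6] rms 3.3 area 16610.5
blue seed px [355. 174.] fit [656.3   4. ] rms 0.42 area 9349.5
t 16.4167 tool shift [  2.1  -2.4 206.6]
rotvec [0.    0.001 0.   ] q [ 0.08  0.46 -0.25  1.6   0.12  1.1  -1.51]
```

View pics/w5.png

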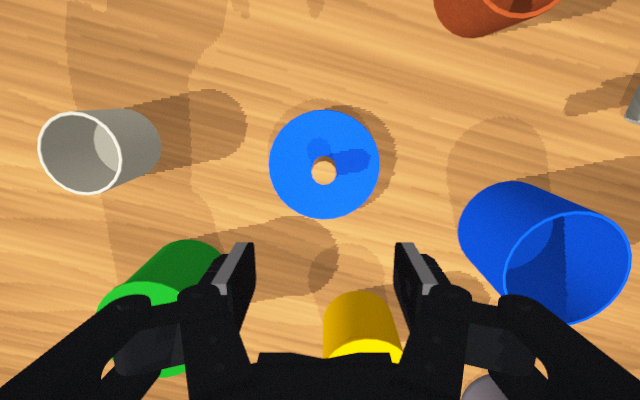

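The blue lid is at (324,164) with its knob centred. The blue canister at (545,250) and white canister at (95,152) are undisturbed. Picking the blue lid.

To row units: 35 mm / 800 = 0.0438, 1.5 mm / 800 = 0.0019.

Call:
drive_effector(plan={"moves":[[0,0,0,0.0019,-0.0025,0.0188,0.7],[0,0,0,0,0,0.0438,0.7],[0,0,0,0,0,0.0438,0.7],[0,0,0,0,0,0.0438,0.7],[0,0,0,0,0,0.0438,0.7],[0,0,0,0,0,0.0313,0.7],[0,0,0,0,0,0.0188,0.7],[0,0,0,0,0,0.01,0.7],[0,0,0,0,0,0.0038,0.7],[0,0,0,0,0,0,0.7],[0,0,0,0,0,0,0.7],[0,0,0,0,0,0,0.7]]}, squeeze=40)

```text
time_s: 17.42
position: [658.2, 4.7, 22.6]
tcp_rot: [3.141, -0.003, 0.261]
wrist_force: [0.2, 0.1, -0.5]
opening: 0.7
grasp_force: 0.0
```

```bash
python3 - <<'E'
from h import *
go(656.3,3.5,20)
E
```

```text
t 17.4167 tool shift [-2.2  0.6  2.5]
rotvec [ 0.001 -0.003 -0.   ] q [ 0.05  0.7  -0.21  1.73  0.2   0.74 -1.58]
```

To row units: 2.3 mm / 800 = 0.0029, -2.2 mm / 800 = -0.0028.

Call:
drive_effector(plan={"moves":[[0,0,0,-0.0028,0.0008,0.0029,0.7],[0,0,0,0,0,0,0.7],[0,0,0,0,0,0,0.7],[0,0,0,0,0,0,0],[0,0,0,0,0,0,0],[0,0,0,0,0,0,0],[0,0,0,0,0,0,0],[0,0,0,0,0,0,0],[0,0,0,0,0,0,0]]}, squeeze=40)

```text
time_s: 18.17
position: [655.1, 3.6, 18.6]
tcp_rot: [3.142, -0.0, 0.261]
wrist_force: [-0.9, 0.6, 1.9]
opening: 0.268
grasp_force: 39.2
```

Call:
drive_effector(plan={"moves":[[0,0,0,0,0,-0.005,0],[0,0,0,0,0,-0.01,0],[0,0,0,0,0,-0.025,0],[0,0,0,0,0,-0.0375,0],[0,0,0,0,0,-0.0438,0],[0,0,0,0,0,-0.0438,0],[0,0,0,0,0,-0.0438,0],[0,0,0,0,0,-0.0438,0],[0,0,0,-0.01,0.0188,-0.025,0],[0,0,0,-0.0163,0.0375,0,0],[0,0,0,-0.0063,0.0188,0,0],[0,0,0,0,0,0,0]]}, squeeze=40)

```text
time_s: 19.17
position: [644.7, -67.6, 241.4]
tcp_rot: [3.138, 0.0, 0.254]
wrist_force: [-0.4, -0.8, -1.4]
opening: 0.267
grasp_force: 39.3
```

```bash
python3 - <<'E'
from h import *
x=look("blue",can("blue"),(640,-213,60),"w6")
go(x[0],x[1],160)
E
```

```text
blue seed px [467. 214.] fit [ 619.2 -121.1] rms 72.72 area 39505.5
t 19.2167 tool shift [-39.   48.1  81. ]
rotvec [0.002 0.    0.   ] q [ 0.18  0.44 -0.24  1.6   0.11  1.12 -1.4 ]
```

View pics/w6.png

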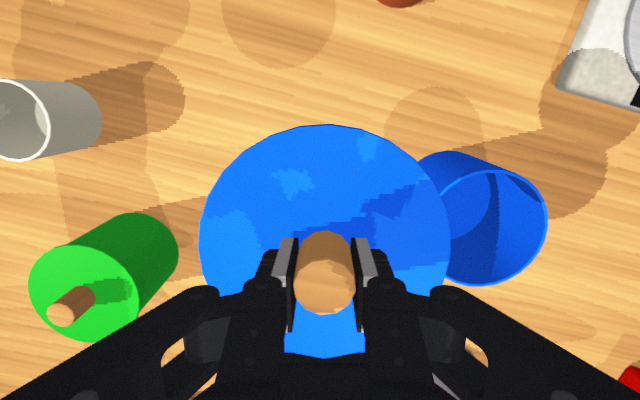

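The held lid overlaps the blue canister in this view, so I'll use the two earlier fits, which agree to 2.6 mm. Moving over.

To row units: 34 mm / 800 = 0.0425, 32 mm / 800 = 0.04.

Call:
drive_effector(plan={"moves":[[0,0,0,-0.0063,0.02,0,0],[0,0,0,-0.0125,0.04,0,0],[0,0,0,-0.0125,0.0425,0.0063,0],[0,0,0,-0.0113,0.04,0.0188,0],[0,0,0,-0.0075,0.0238,0.0313,0],[0,0,0,-0.0038,0.0094,0.0313,0],[0,0,0,0,0,0.0175,0],[0,0,0,0,0,0.0088,0],[0,0,0,0,0,0,0],[0,0,0,0,0,0,0],[0,0,0,0,0,0,0]]})

```text
time_s: 20.13
position: [641.3, -206.9, 151.0]
tcp_rot: [3.141, -0.002, 0.262]
wrist_force: [-0.6, 0.1, -1.0]
opening: 0.268
grasp_force: 39.4
```

```bash
python3 - <<'E'
from h import *
s=manip.state();C=cam("wrist",s);img,d=manip.snapshot("wrist");cv2.imwrite("pics/w7.png",img[:,:,::-1])
go(638.7,-211.5,115)
t,dd=manip.snapshot("top");cv2.imwrite("pics/t7.png",t[:,:,::-1])
E
```

```text
t 20.1833 tool shift [-3.6  3.5 36. ]
rotvec [ 0.001 -0.002 -0.   ] q [ 0.36  0.56 -0.19  1.62  0.12  0.97 -1.19]
```

To row units: 10 mm / 800 = 0.0125, 8 mm / 800 = 0.01.

Call:
drive_effector(plan={"moves":[[0,0,0,-0.0045,0.0044,0.005,0],[0,0,0,0,0,0.0125,0],[0,0,0,0,0,0.0125,0],[0,0,0,0,0,0.01,0],[0,0,0,0,0,0.0038,0],[0,0,0,0,0,0.0013,0],[0,0,0,0,0,0,0],[0,0,0,0,0,0,0],[0,0,0,0,0,0,0]]})

```text
time_s: 20.98
position: [637.8, -212.3, 113.8]
tcp_rot: [3.141, -0.001, 0.261]
wrist_force: [-0.2, -0.4, -2.0]
opening: 0.268
grasp_force: 39.2
```

Call:
drive_effector(plan={"moves":[[0,0,0,0,0,0.0013,0],[0,0,0,0,0,0.0013,0],[0,0,0,0,0,0.0013,0],[0,0,0,0,0,0,0],[0,0,0,0,0,0,0]]})

```text
time_s: 21.4
position: [637.7, -212.4, 111.6]
tcp_rot: [3.141, -0.001, 0.261]
wrist_force: [-2.4, 0.7, 5.3]
opening: 0.269
grasp_force: 40.1
```

Call:
drive_effector(plan={"moves":[[0,0,0,0,0,0.001,0],[0,0,0,0,0,0,0],[0,0,0,0,0,0,0]]})

```text
time_s: 21.65
position: [637.7, -212.4, 111.6]
tcp_rot: [3.141, -0.001, 0.261]
wrist_force: [-5.0, 1.2, 10.2]
opening: 0.26
grasp_force: 40.6
```

To row units: -35 mm / 800 = -0.0438, -30 mm / 800 = -0.0375.

Call:
drive_effector(plan={"moves":[[0,0,0,0,0,-0.0013,0.25],[0,0,0,0,0,0,0.7],[0,0,0,0,0,0,0.7],[0,0,0,0,0,0,0.7],[0,0,0,0,0,0,0.7],[0,0,0,0,0,-0.0063,0.7],[0,0,0,0,0,-0.0188,0.7],[0,0,0,0,0,-0.0375,0.7],[0,0,0,0,0,-0.0438,0.7],[0,0,0,0,0,-0.0313,0.7],[0,0,0,0,0,-0.0088,0.7]]}, squeeze=40)

```text
time_s: 22.57
position: [639.9, -212.9, 233.4]
tcp_rot: [3.138, -0.007, 0.261]
wrist_force: [1.6, -0.4, 1.1]
opening: 0.7
grasp_force: 0.0
```

Call:
drive_effector(plan={"moves":[[0,0,0,0.0025,-0.0213,0,0.7],[0,0,0,0.0063,-0.0463,0,0.7],[0,0,0,0.0063,-0.0463,0,0.7],[0,0,0,0.0063,-0.0463,0,0.7],[0,0,0,0.0063,-0.0463,0,0.7],[0,0,0,0.0063,-0.0463,0,0.7],[0,0,0,0.0063,-0.0463,0,0.7],[0,0,0,0.0063,-0.0463,0,0.7],[0,0,0,0.0063,-0.0463,0,0.7],[0,0,0,0.0063,-0.0463,0,0.7],[0,0,0,0.0063,-0.0463,0,0.7],[0,0,0,0.0063,-0.0463,0,0.7]]})

```text
time_s: 23.57
position: [582.5, 213.6, 227.4]
tcp_rot: [3.141, 0.0, 0.261]
wrist_force: [0.1, 0.6, 0.4]
opening: 0.701
grasp_force: 0.0
```

Call:
drive_effector(plan={"moves":[[0,0,0,0.0063,-0.0463,0,0.7],[0,0,0,0.0063,-0.0463,0,0.7],[0,0,0,0.0063,-0.0463,0,0.7],[0,0,0,0.0063,-0.0463,0,0.7],[0,0,0,0.0063,-0.0413,0,0.7],[0,0,0,0.0025,-0.0175,0,0.7],[0,0,0,0,0,0,0.7],[0,0,0,0,0,0,0.7],[0,0,0,0,0,0,0.7]]})

```text
time_s: 24.32
position: [559.8, 405.4, 227.1]
tcp_rot: [3.14, 0.0, 0.259]
wrist_force: [0.8, -0.5, -0.3]
opening: 0.704
grasp_force: 0.0
```

```bash
python3 - <<'E'
from h import *
x=look("white",lid("white"),(559,380,17),"w8")
go(x[0],x[1],20)
E
```

```text
white seed px [348. 174.] fit [558.8 409.9] rms 0.49 area 4272.5
t 24.3667 tool shift [  0.   -5.4 207.3]
rotvec [0.002 0.    0.   ] q [-0.48  0.53 -0.36  1.49  0.2   1.15 -2.18]
```

View pics/w8.png

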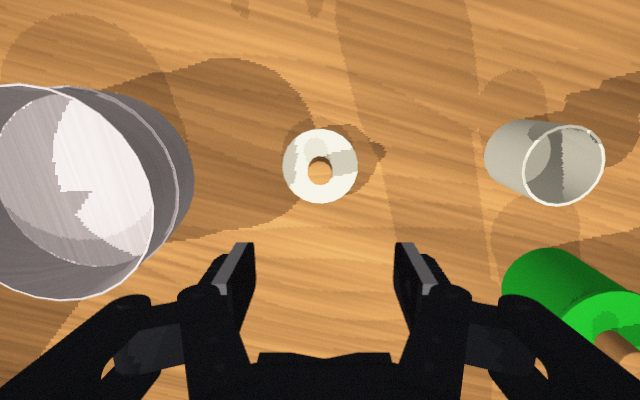

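The white lid is at (320,166), with the pot about 130 mm from it, so it's clear. The white canister is visible at (560,165). Picking.

To row units: 35 mm / 800 = 0.0438, 25 mm / 800 = 0.0313.

Call:
drive_effector(plan={"moves":[[0,0,0,0,-0.0056,0.0188,0.7],[0,0,0,0,0,0.0438,0.7],[0,0,0,0,0,0.0438,0.7],[0,0,0,0,0,0.0438,0.7],[0,0,0,0,0,0.0438,0.7],[0,0,0,0,0,0.0313,0.7],[0,0,0,0,0,0.0188,0.7],[0,0,0,0,0,0.01,0.7],[0,0,0,0,0,0.005,0.7],[0,0,0,0,0,0,0.7],[0,0,0,0,0,0,0.7],[0,0,0,0,0,0,0.7]]}, squeeze=40)

```text
time_s: 25.37
position: [558.9, 412.6, 22.4]
tcp_rot: [-3.14, -0.003, 0.261]
wrist_force: [-0.1, 0.0, 0.7]
opening: 0.701
grasp_force: 0.0
```

```bash
python3 - <<'E'
from h import *
go(558.8,409.4,20)
E
```

```text
t 25.3667 tool shift [-0.9  3.1  2.4]
rotvec [-0.001 -0.003  0.   ] q [-0.52  0.75 -0.31  1.62  0.29  0.81 -2.26]
```

To row units: 3.1 mm / 800 = 0.0039, 2.2 mm / 800 = 0.0028.

Call:
drive_effector(plan={"moves":[[0,0,0,-0.0011,0.0039,0.0028,0.7],[0,0,0,0,0,0,0.7],[0,0,0,0,0,0,0.7],[0,0,0,0,0,0,0],[0,0,0,0,0,0,0],[0,0,0,0,0,0,0],[0,0,0,0,0,0,0],[0,0,0,0,0,0,0],[0,0,0,0,0,0,0]]}, squeeze=40)

```text
time_s: 26.12
position: [557.9, 408.6, 18.6]
tcp_rot: [-3.141, -0.0, 0.261]
wrist_force: [0.2, -0.7, 2.3]
opening: 0.27
grasp_force: 39.2
```

Call:
drive_effector(plan={"moves":[[0,0,0,0,0,-0.005,0],[0,0,0,0,0,-0.01,0],[0,0,0,0,0,-0.025,0],[0,0,0,0,0,-0.0375,0],[0,0,0,0,0,-0.0438,0],[0,0,0,0,0,-0.0438,0],[0,0,0,0,0,-0.0438,0],[0,0,0,0.0125,0.015,-0.0375,0],[0,0,0,0.0188,0.0275,-0.0125,0],[0,0,0,0.0188,0.025,0,0],[0,0,0,0.0063,0.0125,0,0],[0,0,0,0,0,0,0]]}, squeeze=40)

```text
time_s: 27.12
position: [620.2, 354.2, 225.2]
tcp_rot: [3.139, -0.0, 0.255]
wrist_force: [0.1, -1.0, -0.5]
opening: 0.267
grasp_force: 39.3
```

```bash
python3 - <<'E'
from h import *
x=look("white",can("white"),(624,208,50),"w9")
go(x[0],x[1],140)
E
```

```text
white seed px [474. 209.] fit [623.5 210.8] rms 0.61 area 6570.0
t 27.1667 tool shift [-31.8 142.2  84.9]
rotvec [0.001 0.001 0.   ] q [-0.39  0.57 -0.34  1.44  0.2   1.17 -2.07]
```

View pics/w9.png

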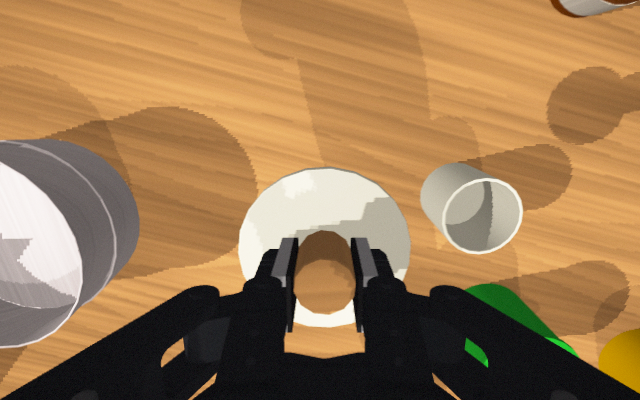

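The white lid is held level and the canister rim is clear at (482,215).

Units first: shifts go in shares of 800 mm and turns go in shares of 90 degrees. So 34 mm / 800 = 0.0425, 33 mm / 800 = 0.0413.

Call:
drive_effector(plan={"moves":[[0,0,0,-0.005,0.02,0,0],[0,0,0,-0.01,0.0413,0,0],[0,0,0,-0.01,0.0425,0.0063,0],[0,0,0,-0.0088,0.0413,0.0188,0],[0,0,0,-0.005,0.0238,0.0313,0],[0,0,0,-0.0021,0.011,0.0313,0],[0,0,0,0,0,0.0125,0],[0,0,0,0,0,0.0063,0],[0,0,0,0,0,0,0],[0,0,0,0,0,0,0],[0,0,0,0,0,0,0]]})

```text
time_s: 28.08
position: [623.6, 213.3, 142.0]
tcp_rot: [-3.14, -0.002, 0.263]
wrist_force: [0.2, 0.4, -1.0]
opening: 0.271
grasp_force: 39.3
```

```bash
python3 - <<'E'
from h import *
go(623.1,209,85)
E
```

```text
t 28.0833 tool shift [-1.7  4.1 56.9]
rotvec [-0.001 -0.002  0.   ] q [-0.2   0.56 -0.32  1.66  0.21  0.95 -1.9 ]
```

Call:
drive_effector(plan={"moves":[[0,0,0,-0.0021,0.0051,0.0125,0],[0,0,0,0,0,0.0188,0],[0,0,0,0,0,0.0163,0],[0,0,0,0,0,0.0125,0],[0,0,0,0,0,0.0088,0],[0,0,0,0,0,0.0025,0],[0,0,0,0,0,0,0],[0,0,0,0,0,0,0],[0,0,0,0,0,0,0]]})

```text
time_s: 28.83
position: [623.2, 206.8, 84.1]
tcp_rot: [-3.141, -0.001, 0.261]
wrist_force: [-0.5, 0.2, -1.3]
opening: 0.271
grasp_force: 39.4
```

Call:
drive_effector(plan={"moves":[[0,0,0,0,0,0.0013,0],[0,0,0,0,0,0.0013,0],[0,0,0,0,0,0.0013,0],[0,0,0,0,0,0,0],[0,0,0,0,0,0,0]]})

```text
time_s: 29.25
position: [623.0, 206.7, 81.6]
tcp_rot: [3.141, -0.001, 0.261]
wrist_force: [-2.2, -0.8, 5.1]
opening: 0.266
grasp_force: 40.0
```

Call:
drive_effector(plan={"moves":[[0,0,0,0,0,0.001,0],[0,0,0,0,0,0,0],[0,0,0,0,0,0,0]]})

```text
time_s: 29.5
position: [623.1, 206.7, 81.6]
tcp_rot: [3.141, -0.001, 0.261]
wrist_force: [-4.2, -0.8, 11.3]
opening: 0.26
grasp_force: 40.6
```

Home at 81.6 mm as predicted. Releasing, retreating, then checking from the fixed cameras.

To row units: -35 mm / 800 = -0.0438, -30 mm / 800 = -0.0375.

Call:
drive_effector(plan={"moves":[[0,0,0,0,0,-0.0013,0.25],[0,0,0,0,0,0,0.7],[0,0,0,0,0,0,0.7],[0,0,0,0,0,0,0.7],[0,0,0,0,0,0,0.7],[0,0,0,0,0,-0.0063,0.7],[0,0,0,0,0,-0.0188,0.7],[0,0,0,0,0,-0.0375,0.7],[0,0,0,0,0,-0.0438,0.7],[0,0,0,0,0,-0.0438,0.7],[0,0,0,0,0,-0.0438,0.7],[0,0,0,0,0,-0.0188,0.7]]}, squeeze=40)

```text
time_s: 30.5
position: [624.4, 207.6, 256.6]
tcp_rot: [-3.141, -0.007, 0.261]
wrist_force: [0.7, 0.5, 0.7]
opening: 0.703
grasp_force: 0.0
```

Call:
drive_effector(plan={"moves":[[0,0,0,0,-0.025,0,0.7],[0,0,0,0,-0.0438,0,0.7],[0,0,0,0,-0.0438,0,0.7],[0,0,0,0,-0.0438,0,0.7],[0,0,0,0,-0.0438,0,0.7],[0,0,0,0,-0.025,0,0.7],[0,0,0,0,0,0,0.7],[0,0,0,0,0,0,0.7]]})

```text
time_s: 31.17
position: [575.1, 382.1, 250.6]
tcp_rot: [-3.141, 0.0, 0.264]
wrist_force: [0.3, -1.0, -0.3]
opening: 0.701
grasp_force: 0.0
```

```bash
python3 - <<'E'
from h import *
P={n:manip.snapshot(n)[0] for n in("top","side")}
im=cv2.resize(P["side"][130:330,200:470],(800,592),interpolation=cv2.INTER_CUBIC);cv2.imwrite("pics/side9.png",im[:,:,::-1])
cv2.imwrite("pics/top9.png",P["top"][:,:,::-1])
C=cam("top");pos=dict(white=(624,209),yellow=(480,-86),green=(487,118),blue=(640,-212))
for col in PL:
    D,H=CA[col];h,A=blob(mask(P["top"],col),proj(np.array([[*pos[col],H]]),C)[0]-[6,0])
    print(col,*fit(h,lid(col,H-12)+[(D/2,0)],C),A)
E
```

```text
white [624.73260552 207.0886721 ] 0.40958347934396055 794.0
yellow [479.80566912 -88.17954546] 0.5839232458652803 1052.0
green [486.67942111 118.73525722] 0.7964765880850225 1229.5
blue [ 639.65227026 -213.3507026 ] 0.615057291353891 1730.0
```

View pics/side9.png

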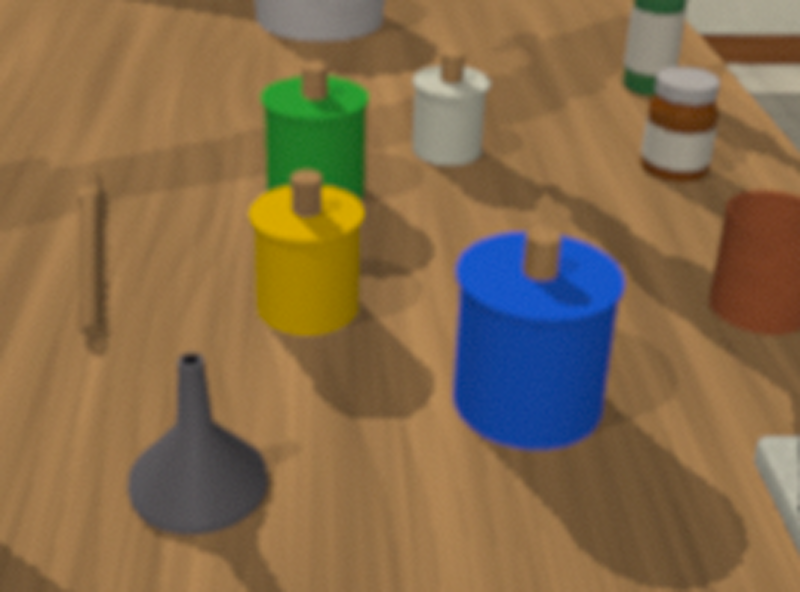

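View pics/top9.png

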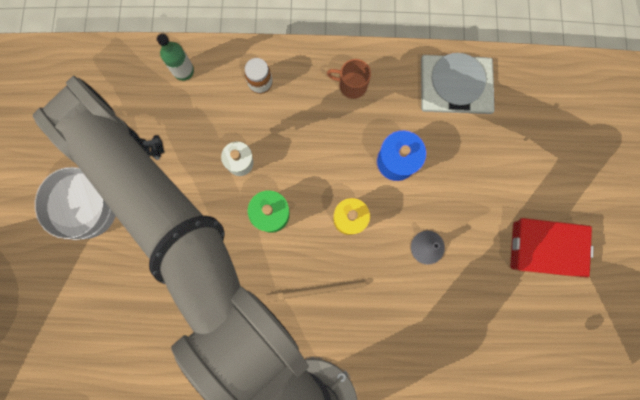

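The side and top views show all four lids level and seated at (237,157), (352,215), (268,211) and (402,155) in the top view. The canisters are within about 2 mm of where they started, and the funnel at (428,247) hasn't moved.

```bash
python3 -c "
from rig import manip
print(manip.finish_job())"
```

```text
the job is handed in; nothing more can be done
None
```

I put all four lids back on the canisters of their own colour and handed the job in at about 31 s; the final camera views show every lid home and level, the canisters within about 2 mm of where they started and the funnel unmoved, but the hand-in returned no verdict.

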